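# Refit the cover of a bench power box over its pins by feel

## Task

Put the loose aluminium cover back on the open grey power box, handle up, so that both pins come through its two holes and the plate lies flush all round on the box's rim. Keep hold of the cover until it is fully down (do not let it drop), then let go; leave the hammer, the offcut and the glue bottle where they are.

Things in the scene. Friction and masses are not known exactly. Their poses are not given: they have to be found in the camera images.
- box: Open-topped grey steel power box, fixed to the bench: 180 mm long (its x), 120 wide (y), 70 high, walls 6 mm. Origin: centre of its underside. Inside stand two upright steel pins, 12 mm diameter, 120 mm apart in a row along the box's x, midway across its width; they rise 14 mm above the rim, the last 6 mm tapering to a 7 mm flat tip. Where the pair sits along x varies: see the rim.
- rim (a point): Centre of the box's mouth, at rim height (70 mm above the bench), axes as the box's. The plate's underside is at this height when seated. The two pins share a hand-set slotted bracket: the middle of the pair lies up to 11 mm either way from this point along x (0 along y). This offset is not measured: find it by feel or by looking. The seated cover is off-centre by as much.
- cover: Loose bare aluminium cover plate, 200 mm long (its x), 126 wide (y), 5 thick, about 0.35 kg, lying flat on the bench, handle up. Origin: centre of its underside. Two 15 mm through holes at x = -60 and +60 mm, y = 0. A black grip bar stands in the middle of the plate: 70 mm along x, 16 mm thick across y, top 45 mm above the underside. Fits either way round.
- hammer: Hammer lying on the bench beyond the work, a bystander. Origin: centre of its underside.
- offcut: Wood offcut 160 x 89 x 38 mm lying on the bench, a bystander. Origin: centre of its underside.
- glue: Yellow glue bottle, 66 mm diameter, 170 high, standing, a bystander. Origin: centre of its underside.
Not all that is in view belongs to the job. There is more than one size of the cover; the one meant has the size given above.

How it is judged:
By the outcome, as a careful person would: the job done as asked, in the order asked, and still so for the second after the job is handed in, with the robot touching nothing.
It also fails if it takes over 51 s, if anything falls off the work surface, if the arm or the gripper's body presses on something with over 40 N, if the wrist force passes 120 N, or if a joint passes its speed limit or range.

## Robot

A 7-joint arm with a two-finger parallel gripper is mounted at the origin on the work surface. World frame = base frame: x ahead of the robot, y to its left, z up, the work surface at z = 0. Lengths are in m, angles in rad, forces in N, time in s.
With the tool pointing down it reaches from about 0.4 to 0.875 m from the base axis. Payload 19.3 kg.
Tool frame: the origin (TCP) lies at the very end of the fingers, on their centre line; the grasp point (between the pads) lies 19 mm behind it; z points along the fingers, y is the direction in which the jaws open and shut (so a half turn about z gives the same grasp; the last joint's range is limited). The gripper opens to 85 mm and grips with 20 to 120 N. Pads are 22 mm wide; open, the fingers measure 114 mm over their backs; the gripper's body (76 mm by 85 mm) begins 54 mm behind the grasp point. The pads swing forward as they close: fully open they stand 13 mm farther back than shut.
Start: joints at [-1.386, 0.521, -0.036, 1.599, 0.021, 1.021, -0.113], TCP at [0.158, 0.605, 0.231] pointing down, gripper open.
Joint ranges: [-2.91, 2.91], [-0.3, 2.13], [-1.5, 1.42], [0.17, 2.43], [-1.26, 4.41], [0.16, 1.93], [-2.52, 2.52]. Speed limits (rad/s): [1.89, 1.89, 2.39, 2.39, 3.01, 3.01, 3.01].

## Interface

Orientations are given as [roll, pitch, yaw] about the fixed x, y, z axes, in that order (R = Rz(yaw) Ry(pitch) Rx(roll)).
In Python, from workcell import bot gives the robot as it stands.
- The arm moves only by the tool carry_out, never from a script. Its argument "targets" is a list of rows, each a list of 7 numbers: the shift along the tool's x, y, z in mm, then the turn, a rotation vector about the tool's x, y, z in units of 6 degrees (1.0 is 6 degrees), then the closure in counts, from 0 (fully open) to 255 (shut). A call has 1 to 5 rows; each row shifts and turns the commanded pose from where the row before left it, along the tool's axes as they then stand; what a row does not reach is not made up. A row lasts 1/12 s, in which the tool goes at most 41.7 mm and 7.16 degrees, less where a joint would pass 70% of its speed; a pose out of reach is approached as far as the arm can. A call is refused whole if a number of a shift passes 41.7 or a number of a turn 1, either way. A call with a gripper value outside its range is refused whole. The fingers move at their own pace and stop on an object; "force" is the grip in N (left out, the last holds). Time passes only in rows, so rows that do not move let the fingers close. It gives the time, the measured TCP pose, the force and the opening at its end, in the units of the state.
- bot.observe(): the state, without advancing time (a new reading comes with each control period).
- bot.grab_frame(name): name is "scene" or "top"; returns a dict with "color" (400x640x3 uint8, red, green, blue), "z_map" (400x640 float32, m along the optical axis (not along the pixel's ray), 0 where there is no reading), "K" (3x3 intrinsics, pixels), "cam_to_world" (4x4, takes a point from camera to world coordinates). Camera axes: x right, y down, z forward; pixel columns grow to the right and rows downward; lengths in m; the calibration is good to about 2 mm. A picture is of the moment at which its call begins.
- bot.job_done(): hands the job in, once; it reports no verdict.
The state is a dict: "clock": time; "qpos": joint angles; "qd": joint speeds; "joint_efforts": joint torques, N m; "position": TCP position; "tool_rot": TCP orientation; "force": force on the tool from outside, world axes, zero at the start; "moment": the same for the moment, N m; "grip_width": finger opening in m.
Only numpy, scipy, OpenCV 4.12 (cv2) and the standard library are available. Lean on these libraries where they do the work, as an engineer would, in place of code of your own. Each camera call takes 0.05 s, during which the arm holds its last target. There are 200 camera calls.

## Working session

There is one attempt and no reset: what is moved stays moved. The work goes in short steps, Python scripts to look and compute and a tool call to move; the robot and the scene stay as the last step left them, time stands still between calls to the robot, and variables do not carry over. Pictures are saved under pics/ and viewed, about 8 in all and at most 12, crops included, and the job is handed in when it is done.

Besides the shell and the picture viewer there is one more tool, called after "Call:" in YAML: its name, and indented under it one key for each argument. carry_out: Moves the arm, as the interface text tells. Its arguments: {"type":"object","properties":{"targets":{"type":"array","items":{"type":"array","items":{"type":"number"}}},"force":{"type":"number"}},"required":["targets"]}

```bash
mkdir -p pics; cat > h.py <<'E'
import numpy as np, cv2
from workcell import bot
def grab(n):
    f=bot.grab_frame(n); np.savez('/tmp/'+n,**f); return f
def world(f):
    z=f['z_map'];K=f['K'];v,u=np.indices(z.shape)
    p=np.stack([(u-K[0,2])/K[0,0]*z,(v-K[1,2])/K[1,1]*z,z],-1)
    T=f['cam_to_world'];w=p@T[:3,:3].T+T[:3,3]; w[z==0]=np.nan; return w
def save(n,im): cv2.imwrite('pics/'+n+'.png',im[...,::-1])
E
python3 - <<'E'
from h import *
a=grab('scene');b=grab('top')
save('both',np.vstack([a['color'],b['color']])[:, :] if 0 else b['color']);save('scene1',a['color'])
print(bot.observe());print(a['cam_to_world'],b['cam_to_world'],b['K'])
E
```

```text
{'clock': 0.1, 'qpos': array([-1.38623186,  0.52198379, -0.03631168,  1.59992011,  0.02117735,
        1.02112042, -0.11280201]), 'qd': array([ 0.00072879, -0.00034483, -0.00081695, -0.00075069,  0.00071433,
       -0.00069359, -0.00057994]), 'joint_efforts': array([ 1.60994892e-03, -9.28490567e+01,  1.98282771e+00, -3.70533478e+01,
        1.80784398e-02,  5.22025890e-03, -1.13979149e-05]), 'position': array([0.15747137, 0.60452994, 0.23077622]), 'tool_rot': array([-3.14054690e+00,  6.19053902e-05,  2.88678918e+00]), 'force': array([ 0.56151046, -0.93735752, -0.35493195]), 'moment': array([-0.02344862,  0.05147451,  0.04715037]), 'grip_width': 0.08518060710538862}
[[ 0.80562248  0.42801544 -0.40960372  1.20178146]
 [ 0.59208749 -0.55822511  0.58122038 -0.91245813]
 [ 0.02012022 -0.71076544 -0.70314128  1.18587751]
 [ 0.          0.          0.          1.        ]] [[-2.46202730e-03 -9.92186131e-01  1.24742212e-01  3.98378209e-01]
 [-9.99948972e-01  1.22050931e-03 -1.00281151e-02  1.94263633e-02]
 [ 9.79750773e-03 -1.24760536e-01 -9.92138507e-01  1.51174814e+00]
 [ 0.00000000e+00  0.00000000e+00  0.00000000e+00  1.00000000e+00]] [[496.3206524    0.         316.75458078]
 [  0.         496.3206524  191.16947338]
 [  0.           0.           1.        ]]
```

View pics/both.png

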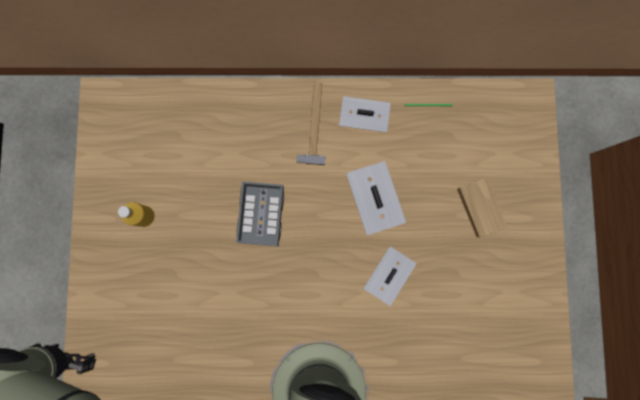

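View pics/scene1.png

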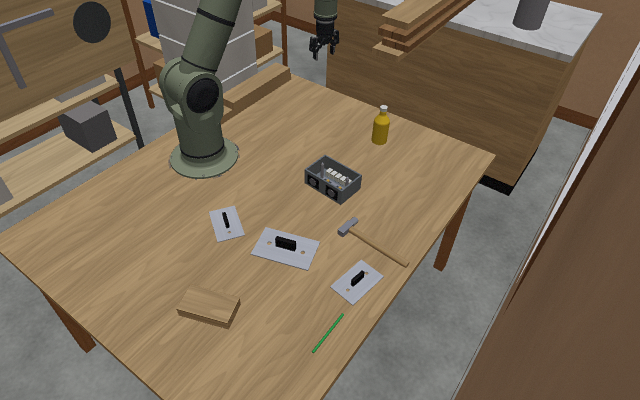

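Cover candidates in the top view are (365,114), (376,198) and (390,276). The box is at (262,214). I'll measure all three covers and check a close crop.

```bash
cat > m.py <<'E'
from h import *
f=dict(np.load('/tmp/top.npz'));w=world(f);c=f['color'].astype(int)
K=f['K'];T=f['cam_to_world']
def plane(px,h):
    d=np.c_[(np.array(px)-K[[0,1],[2,2]])/K[0,0],np.ones(len(px))]@T[:3,:3].T
    return T[:3,3]+d*((h-T[2,3])/d[:,2])[:,None]
if __name__=='__main__':
    sat=c.max(2)-c.min(2); m=((sat<35)&(c.min(2)>130)).astype(np.uint8)
    m=cv2.morphologyEx(m,cv2.MORPH_CLOSE,np.ones((9,9)))
    for q in cv2.findContours(m,cv2.RETR_EXTERNAL,cv2.CHAIN_APPROX_NONE)[0]:
        if cv2.contourArea(q)<300: continue
        p=plane(q[:,0,:].astype(float),.005); r=cv2.minAreaRect((p[:,:2]*1000).astype(np.float32)); print('plate',cv2.boundingRect(q),r)
    for y0,y1,x0,x1 in [(95,295,330,420)]:
        R=w[y0:y1,x0:x1]; d=c[y0:y1,x0:x1].max(2)<60
        n,l,s,ce=cv2.connectedComponentsWithStats(d.astype(np.uint8))
        for i in range(1,n):
            if s[i,4]>20:
                g=R[l==i]; k=np.argwhere(l==i)[:,::-1]+[x0,y0]
                print('grip',ce[i]+[x0,y0],s[i,4],'z',np.nanpercentile(g[:,2],[5,50,95]),cv2.minAreaRect((plane(k.astype(float),.045)[:,:2]*1000).astype(np.float32)))
    b=w[170:255,225:295]; t=(b[...,2]>.055)&(b[...,2]<.1)
    print('rim',np.nanmedian(b[...,2][t]),cv2.minAreaRect((b[t][:,:2]*1000).astype(np.float32)))
    print('table z',np.nanmedian(w[300:330,150:250,2]))
    A=cv2.resize(f['color'][170:255,225:295],None,fx=7,fy=7,interpolation=cv2.INTER_CUBIC)
    B=cv2.resize(f['color'][155:240,340:412],None,fx=4,fy=7,interpolation=cv2.INTER_CUBIC)
    save('crop1',np.hstack([A,B]))
E
python3 m.py
```

```text
plate (0, 274, 31, 34) ((293.10302734375, 900.441650390625), (93.49961853027344, 88.30298614501953), 4.383905410766602)
plate (364, 247, 52, 59) ((332.3254089355469, -213.96371459960938), (97.27864074707031, 152.85549926757812), 56.9259033203125)
plate (243, 195, 36, 40) ((517.5746459960938, 174.86012268066406), (101.51821899414062, 113.40998077392578), 85.13150024414062)
plate (346, 161, 60, 74) ((568.6610717773438, -175.8135528564453), (203.22088623046875, 129.2913818359375), 17.727602005004883)
plate (339, 96, 52, 36) ((832.1451416015625, -145.84616088867188), (152.56382751464844, 97.8257827758789), 81.67041778564453)
grip [364.88461538 112.34615385] 52 z [0.02347971 0.03264916 0.03909029] ((824.215087890625, -142.8173828125), (43.344757080078125, 10.882038116455078), 82.68909454345703)
grip [376.43956044 196.83516484] 91 z [0.03933562 0.04434871 0.04933467] ((566.1445922851562, -173.42486572265625), (61.35463333129883, 13.247425079345703), 17.459671020507812)
grip [390.275 275.95 ] 40 z [0.02891261 0.03369837 0.03824787] ((333.9911804199219, -209.78228759765625), (7.884722709655762, 42.00729751586914), 58.93516159057617)
rim 0.06891904052577624 ((515.242431640625, 173.5595703125), (126.84248352050781, 180.47625732421875), 85.1259765625)
table z -0.00040698715469256186
```

View pics/crop1.png

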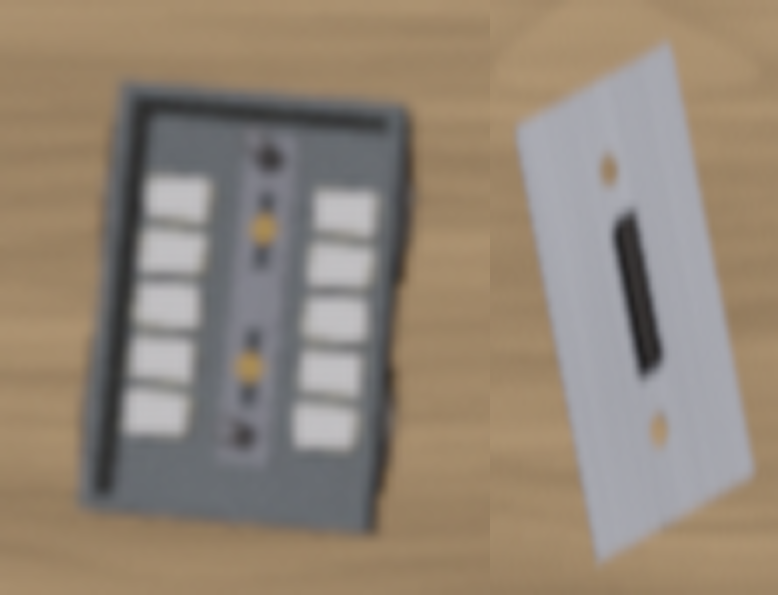

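Sizes choose the plate at (376,198): 203 x 129 mm and a 61 mm grip, with the others at about 153 x 97 mm. In the crop the box pins show as dark dots at about px (263.2,192.3) and (259.2,232.2). The yellow dots are screws. Next I'll measure the pins and holes, and work out the reach.

```bash
cat > go.py <<'E'
# go.py x y z yawdeg : remaining shift in present tool axes (mm), turn in units
import sys; from h import *
from scipy.spatial.transform import Rotation as R
s=bot.observe(); r=R.from_euler('xyz',s['tool_rot'])
x,y,z,a=map(float,sys.argv[1:])
t=R.from_euler('xyz',[np.pi,0,np.radians(a)])
np.set_printoptions(precision=2,suppress=True)
print('t',round(s['clock'],2),'pos',s['position']*1000,'rot',np.degrees(s['tool_rot']),'F',s['force'],'M',s['moment'],'w',s['grip_width']*1000,'q',s['qpos'])
d=np.array([x,y,z])-s['position']*1000
print('shift now-axes',r.inv().apply(d),'shift in final axes',t.inv().apply(d),'turn',np.degrees((r.inv()*t).as_rotvec())/6)
E
cat > pins.py <<'E'
from m import *
g=cv2.cvtColor(f['color'],cv2.COLOR_RGB2GRAY).astype(float)
print(g[187:198,257:270].astype(int)); print(g[227:238,253:266].astype(int))
def cen(u,v,sgn=-1,k=4):
    u0,v0=int(round(u)),int(round(v)); P=g[v0-k:v0+k+1,u0-k:u0+k+1]; bg=np.median(P); W=np.clip((bg-P)-12,0,None)
    V,U=np.indices(P.shape); return [(W*U).sum()/W.sum()+u0-k,(W*V).sum()/W.sum()+v0-k]
a,b=cen(263,192),cen(259,232); print(a,b)
for h in (.08,.084):
    p=plane([a,b],h)[:,:2]*1000; d=p[0]-p[1]; print(h,p,'mid',p.mean(0),'len',np.hypot(*d),'ang',np.degrees(np.arctan2(d[1],d[0])))
# holes by warm colour
s=f['color'].astype(float); R_=s[...,0]-s[...,2]
for (u,v) in [(370,179),(382,216)]:
    P=np.clip(R_[v-5:v+6,u-5:u+6]-12,0,None);V,U=np.indices(P.shape);q=[(P*U).sum()/P.sum()+u-5,(P*V).sum()/P.sum()+v-5];print('hole',q,plane([q],.0025)[0]*1000)
E
python3 pins.py; python3 go.py 500 200 231 165.4;python3 go.py 567.5 -174.5 150 197.6
```

```text
[[ 83  82  80  79  78  76  74  73  72  71  68  66  61]
 [100  99 100 103 102  98  95  97  98  96  91  87  85]
 [106 104 105 113 114 104 103 110 114 113 106 103 102]
 [105 105 105 111 113 100  95 107 119 122 112 106 106]
 [105 105 104 106 100  85  74  88 110 121 113 107 106]
 [104 104 108 109  95  74  62  71  97 115 113 107 106]
 [105 106 112 115 104  82  68  76 100 115 111 106 105]
 [104 107 113 122 119 102  94 100 113 120 111 106 106]
 [104 107 115 125 128 121 118 121 125 122 112 106 107]
 [105 106 115 127 128 124 122 126 127 122 112 107 111]
 [105 107 117 126 124 112 109 120 126 122 112 108 120]]
[[108 107 110 119 126 125 108  98 110 122 121 112 108]
 [107 107 109 117 123 125 118 115 121 126 121 113 109]
 [106 106 108 114 117 116 117 122 126 127 121 112 108]
 [106 107 108 114 113 103  99 108 120 125 117 111 108]
 [106 107 108 115 114  98  81  82 105 120 115 109 107]
 [107 107 107 112 107  91  72  75 100 118 114 108 106]
 [107 108 110 111 108  97  85  89 109 122 115 108 106]
 [108 109 113 120 120 115 109 111 122 125 115 108 106]
 [108 109 112 118 121 122 122 122 125 123 112 106 107]
[... 617 characters left out ...]
9    2.5       ]
hole [np.float64(381.69555035128803), np.float64(216.04683840749414)] [ 511.42787959 -193.69932757    2.5       ]
t 0.1 pos [157.47 604.53 230.78] rot [-179.94    0.    165.4 ] F [ 0.56 -0.94 -0.35] M [-0.02  0.05  0.05] w 85.18060710538862 q [-1.39  0.52 -0.04  1.6   0.02  1.02 -0.11]
shift now-axes [-433.43 -305.13    0.12] shift in final axes [-433.44 -305.13   -0.22] turn [-0.01  0.    0.  ]
t 0.1 pos [157.47 604.53 230.78] rot [-179.94    0.    165.4 ] F [ 0.56 -0.94 -0.35] M [-0.02  0.05  0.05] w 85.18060710538862 q [-1.39  0.52 -0.04  1.6   0.02  1.02 -0.11]
shift now-axes [-593.14 -650.44   81.49] shift in final axes [-155.28 -866.54   80.78] turn [-0.01 -0.   -5.37]
```

```bash
python3 - <<'E'
from m import *
np.set_printoptions(linewidth=200)
print((w[186:200,256:271,2]*1000).round()); print((w[226:239,252:267,2]*1000).round())
# rim height mask
b=w[175:255,228:295,2]*1000
for r in b[::8]: print(r[::3].round().astype(int))
S=dict(np.load('/tmp/scene.npz'))
save('scbox',cv2.resize(S['color'][145:210,295:370],None,fx=8,fy=8,interpolation=cv2.INTER_CUBIC))
E
```

```text
[[27. 35. 36. 28. 35. 46. 42. 43. 45. 52. 48. 59. 54. 52. 57.]
 [ 4.  5. 15. 16. 15. 20. 20. 20. 24. 25. 23. 28. 36. 34. 36.]
 [ 4.  6.  6.  4.  3.  3. 11.  6.  4.  4.  7.  9.  8. 15. 13.]
 [ 0.  5.  2.  7. 87. 83. 77.  8.  5.  2.  4.  0.  5.  8.  5.]
 [ 1. 10. -3. 83. 89. 82. 79. 66. 17.  8. 11. 10.  8.  3.  5.]
 [-0.  3.  8. 82. 80. 78. 83. 72. 31. 12. 13.  1.  6.  6.  6.]
 [-1.  0.  6. 11. 78. 82. 68. 58. 43. 13.  9.  9.  7.  6.  1.]
 [13.  1.  6.  9. 12. 50. 55. 45. 29.  9. 10.  1.  2.  6.  8.]
 [ 9.  8.  8.  5.  6. 10. 39. 29. 24. 13.  3. -2.  4.  9.  2.]
 [ 4.  8.  7.  9. 10. 15.  8.  9.  7. 12. 13.  5.  5.  6.  3.]
 [ 1.  4.  5.  5.  6.  8.  7.  8. 13.  9. 13.  9. -1.  2.  5.]
 [ 6.  8.  4. 11.  4. 11.  3.  4. 16. 10. 12. 10.  6.  4.  7.]
 [ 6. 11.  4.  7. 11.  8.  8. 13. 10.  8. 15.  9.  0.  5. 27.]
 [ 1.  1.  7. 18. 13. 13. 12. 12. 12. 13. 10.  0.  1. 10. 26.]]
[[ 3.  4.  6.  3.  3. 10. 12. 12. 14. 10.  8.  8.  4.  3.  8.]
 [12.  4.  5.  5.  6. 15.  9. 15. 12. 10. 12.  4.  3.  0.  7.]
 [10.  7.  5.  1.  6. 17. 13. 20.  8. 12. 10.  7.  8.  6.  8.]
 [10.  8. -2. 14. 17. 12. 11
[... 612 characters left out ...]
  3 -9 -5 -1 -2  5  1  5 -1  1  4  0 -2 -5 -4 -1 -1 -1  2  7]
[ 1  2 -3 -2 -1 66 63 77 73 74 69 78 69 -1  1 -2  1 -5  3 -2 -6 -5  0]
[-5  0 -1 -1  0 58  1  7  4  0  8 78 31  1  6  5  9  4 53  2 -3  0 -1]
[-6 -1 -1  2 70 44 28 35 27  0  7 13 12  0 26 30 35 69 57  4  5  3 -3]
[-1  3 -4  0 72 22 29 30 32  3 12 12 11  1 29 34 29 67 34  0  5 -3  4]
[ 1 -4 -2  1 71 10 31 27 24  5 10  5 10  4 30 30 31 72  0 -2 -1 -1  0]
[ 2 -2 -8 58 48 24 36 30 21  4  8 18  9  8 32 31 22 53  0 -1  2  5 -2]
[ 3 -2 -2 70 33 31 31 30 -1 77 88  9 12 32 31 32 70 59  1  3 -1  6 -5]
[ 2 -2  4 69 23  8  7  6  5  3  3  6  5  8 12  7 73 30 -1 -1  2  0 -3]
[-5 -2 -3  0 -2 -3  3 -5 -2 -1  5  5  0  3  8 -3 -6  0  1  3 -5 -4  6]
```

View pics/scbox.png

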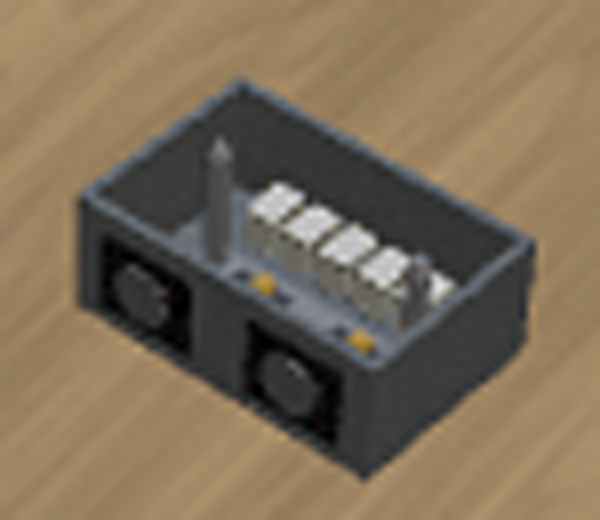

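Call:
carry_out:
  targets:
    - [-36,-26,0,0,0,0,0]
    - [-36,-26,0,0,0,0,0]
    - [-36,-26,0,0,0,0,0]
    - [-36,-26,0,0,0,0,0]
    - [-36,-26,0,0,0,0,0]

```text
clock: 0.52
position: [0.291, 0.4423, 0.2311]
tool_rot: [-3.141, -0.0, 2.887]
force: [1.5, 1.0, 0.3]
grip_width: 0.0856
```

Call:
carry_out:
  targets:
    - [-36,-26,0,0,0,0,0]
    - [-36,-26,0,0,0,0,0]
    - [-30,-28,0,0,0,0,0]
    - [-30,-28,0,0,0,0,0]
    - [-20,-35,0,0,0,0,0]

```text
clock: 0.93
position: [0.3996, 0.2701, 0.2312]
tool_rot: [3.141, 0.001, 2.886]
force: [1.2, 0.2, -0.8]
grip_width: 0.0853
```

```bash
python3 go.py 567.5 -174.5 150 197.6
```

```text
t 0.93 pos [399.55 270.06 231.17] rot [179.99   0.03 165.36] F [ 1.23  0.23 -0.83] M [-0.02 -0.1   0.04] w 85.28649750073131 q [-0.77  0.3   0.06  1.97 -0.02  0.88  0.62]
shift now-axes [-274.84 -387.68   81.23] shift in final axes [ -25.67 -474.53   81.17] turn [ 0.    0.01 -5.37]
```

The scene crop shows the pin tips at full-image px of about (322.4,162.3) and (347.7,176.8). The dark dots in the top view are the pins' shaded sides, so I'll use the tips from both cameras. I'll also fit the rim while I go on to the cover.

```bash
cat > tips.py <<'E'
import m; from m import *
def rep(n,p): d=p[0]-p[1]; print(n,p.round(1).tolist(),'mid',p.mean(0).round(1),'len',np.hypot(*d).round(1),'ang',np.degrees(np.arctan2(d[1],d[0])).round(2))
pts=[]
for (r,c0) in [((186,200),(256,271)),((226,239),(252,267))]:
    q=w[r[0]:r[1],c0[0]:c0[1]];k=q[...,2]>.073
    if r[0]==186: k[:2]=False
    ij=np.argwhere(k); pts.append(ij.mean(0)[::-1]+[c0[0],r[0]])
print(pts); rep('top tips',plane(pts,.081)[:,:2]*1000)
# rim from top: mask z in 60..78 excluding interior, outer edge by fit of known 180x120 rectangle
from scipy.optimize import least_squares
R=w[175:255,228:295]; k=(R[...,2]>.063)&(R[...,2]<.077)
vv,uu=np.nonzero(k); P=plane(np.c_[uu+228,vv+175].astype(float),.07)[:,:2]*1000
def res(a):
    c,s=np.cos(a[2]),np.sin(a[2]); d=(P-a[:2])@np.array([[c,-s],[s,c]])
    q=np.abs(d)-[87,57]; return np.where((q>0).any(1),np.linalg.norm(np.maximum(q,0),axis=1),q.max(1))
o=least_squares(res,[516,172,-.085],loss='soft_l1',f_scale=2); print('rim top',o.x[:2],np.degrees(o.x[2]),len(P))
S=dict(np.load('/tmp/scene.npz')); m.K=S['K'];m.T=S['cam_to_world']
rep('scene tips',plane([[347.7,176.8],[322.4,162.3]],.084)[:,:2]*1000)
W=world(S)[145:210,295:370]; k=(W[...,2]>.064)&(W[...,2]<.076);vv,uu=np.nonzero(k)
P=plane(np.c_[uu+295,vv+145].astype(float),.07)[:,:2]*1000
o=least_squares(res,[516,172,-.085],loss='soft_l1',f_scale=2); print('rim scene',o.x[:2],np.degrees(o.x[2]),len(P))
E
python3 tips.py
```

```text
[array([260.61538462, 190.38461538]), array([256.66666667, 231.25      ])]
top tips [[580.8, 167.9], [462.4, 177.9]] mid [521.6 172.9] len 118.8 ang -4.81
rim top [514.78447083 173.25623749] -4.919142002931581 449
scene tips [[583.2, 170.7], [462.4, 181.0]] mid [522.8 175.9] len 121.3 ang -4.89
rim scene [517.09934821 171.17000803] -4.944263359626019 309
```

Call:
carry_out:
  targets:
    - [-25,-32,0,0,0,0,0]
    - [-25,-32,0,0,0,0,0]
    - [-25,-32,0,0,0,0,0]
    - [-25,-32,0,0,0,0,0]
    - [-25,-32,0,0,0,0,0]

```text
clock: 1.35
position: [0.4787, 0.0834, 0.2313]
tool_rot: [3.142, 0.0, 2.887]
force: [0.8, 0.1, 0.3]
grip_width: 0.0855
```

Call:
carry_out:
  targets:
    - [-25,-32,0,0,0,0,0]
    - [-25,-32,0,0,0,0,0]
    - [-25,-32,0,0,0,0,0]
    - [-25,-32,0,0,0,0,0]
    - [-25,-32,0,0,0,0,0]

```text
clock: 1.77
position: [0.5593, -0.103, 0.2312]
tool_rot: [3.142, -0.0, 2.887]
force: [0.8, 1.2, -0.2]
grip_width: 0.0852
```

Call:
carry_out:
  targets:
    - [0,0,0,0,0,-1,0]
    - [0,0,0,0,0,-1,0]
    - [0,0,0,0,0,-1,0]
    - [0,0,0,0,0,-1,0]
    - [0,0,0,0,0,-1,0]

```text
clock: 2.18
position: [0.5589, -0.101, 0.231]
tool_rot: [3.141, -0.001, -2.868]
force: [-0.0, -0.1, -0.6]
grip_width: 0.0856
```

```bash
python3 go.py 567.5 -174.5 150 197.6
```

```text
t 2.18 pos [ 558.86 -101.02  231.02] rot [ 179.99   -0.03 -164.31] F [-0.02 -0.07 -0.55] M [ 0.01  0.05 -0.05] w 85.62107292653764 q [ 0.01  0.43  0.09  1.76 -0.04  0.95  1.96]
shift now-axes [ 11.5  -73.09  81.01] shift in final axes [ 13.98 -72.65  81.02] turn [ 0.   -0.01 -0.32]
```

Pin middle is about (522,173.5) mm at an angle of -4.9°, roughly 6 mm off the rim centre along +x. Now I'll go above the cover and down.

Call:
carry_out:
  targets:
    - [0,0,0,0,0,-0.32,0]
    - [4,-25,27,0,0,0,0]
    - [4,-25,27,0,0,0,0]
    - [5,-24,27,0,0,0,0]
    - [0,0,30,0,0,0,0]

```text
clock: 2.6
position: [0.5684, -0.1808, 0.1194]
tool_rot: [-3.139, 0.0, -2.844]
force: [0.3, -1.8, -1.1]
grip_width: 0.0852
```

Call:
carry_out:
  targets:
    - [0,0,20,0,0,0,0]
    - [0,0,10,0,0,0,0]
    - [0,0,0,0,0,0,0]
    - [0,0,0,0,0,0,0]

```text
clock: 2.93
position: [0.5688, -0.1753, 0.0907]
tool_rot: [3.142, -0.0, -2.839]
force: [1.2, 0.2, 0.7]
grip_width: 0.0858
```

```bash
python3 go.py 568.5 -175.5 16 197.6; python3 - <<'E'
from h import *
f=grab('scene'); save('pre',cv2.resize(f['color'][190:310,210:360],None,fx=5,fy=5,interpolation=cv2.INTER_CUBIC))
E
```

```text
t 2.93 pos [ 568.84 -175.31   90.73] rot [ 180.     -0.01 -162.66] F [1.19 0.24 0.69] M [-0.04 -0.01  0.06] w 85.75841245709162 q [ 0.15  0.66  0.07  1.79 -0.06  0.7   2.13]
shift now-axes [ 0.37 -0.09 74.73] shift in final axes [ 0.38 -0.08 74.73] turn [ 0.   -0.   -0.04]
```

View pics/pre.png

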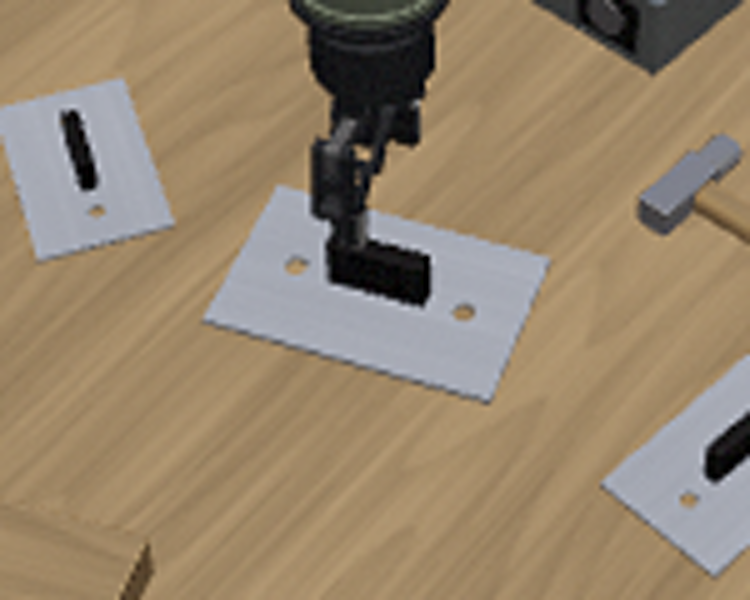

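The crop shows the open gripper straddling the grip bar (at crop px 380,270) of the big plate. I'll descend and close.

Call:
carry_out:
  targets:
    - [0,0,25,0,0,0,0]
    - [0,0,25,0,0,0,0]
    - [0,0,15,0,0,0,0]
    - [0,0,10,0,0,0,0]
    - [0,0,0,0,0,0,0]

```text
clock: 3.4
position: [0.5685, -0.1752, 0.0148]
tool_rot: [3.141, -0.001, -2.839]
force: [0.3, 0.3, 0.2]
grip_width: 0.0852
```

Call:
carry_out:
  targets:
    - [0,0,0,0,0,0,255]
    - [0,0,0,0,0,0,255]
    - [0,0,0,0,0,0,255]
    - [0,0,0,0,0,0,255]
    - [0,0,0,0,0,0,255]
  force: 60

```text
clock: 3.82
position: [0.569, -0.1756, 0.016]
tool_rot: [-3.141, 0.001, -2.839]
force: [0.6, 0.3, -0.0]
grip_width: 0.0255
```

Call:
carry_out:
  targets:
    - [0,0,0,0,0,0,255]
    - [0,0,0,0,0,0,255]
    - [0,0,0,0,0,0,255]
    - [0,0,0,0,0,0,255]
    - [0,0,0,0,0,0,255]

```text
clock: 4.23
position: [0.5689, -0.1756, 0.0159]
tool_rot: [-3.141, 0.001, -2.839]
force: [-1.7, 0.3, 8.3]
grip_width: 0.0148
```

```bash
python3 go.py 568.5 -175.5 16 197.6
```

```text
t 4.23 pos [ 568.94 -175.58   15.92] rot [-179.98    0.03 -162.68] F [-1.73  0.25  8.27] M [0.19 0.41 0.16] w 14.838987407945623 q [ 0.16  0.77  0.05  1.81 -0.07  0.56  2.13]
shift now-axes [ 0.4   0.2  -0.08] shift in final axes [ 0.4   0.21 -0.08] turn [-0.    0.01 -0.05]
```

Width is about 15 mm on the 16 mm bar, so the bar is held. Lift, then turn towards the box.

Call:
carry_out:
  targets:
    - [0,0,-8,0,0,0,255]
    - [0,0,-18,0,0,0,255]
    - [0,0,-30,0,0,0,255]
    - [0,0,-38,0,0,0,255]
    - [0,0,-30,0,0,0,255]

```text
clock: 4.65
position: [0.5685, -0.1756, 0.1417]
tool_rot: [-3.141, 0.0, -2.84]
force: [1.9, 0.3, -2.9]
grip_width: 0.0151
```

Call:
carry_out:
  targets:
    - [0,0,-6,0,0,0.4,255]
    - [0,0,0,0,0,0.9,255]
    - [0,0,0,0,0,1,255]
    - [0,0,0,0,0,0.9,255]
    - [0,0,0,0,0,0.5,255]

```text
clock: 5.07
position: [0.5684, -0.1754, 0.1457]
tool_rot: [3.141, -0.0, 3.051]
force: [-0.3, 0.2, -4.0]
grip_width: 0.0151
```

```bash
python3 go.py 522 173.5 140 175.1
```

```text
t 5.07 pos [ 568.38 -175.36  145.67] rot [179.99  -0.01 174.8 ] F [-0.34  0.18 -4.02] M [-0.02  0.    0.03] w 15.083850600659284 q [ 0.07  0.58  0.18  1.77 -0.14  0.8   1.8 ]
shift now-axes [ 77.81 343.22   5.73] shift in final axes [ 76.01 343.62   5.67] turn [ 0.   -0.   -0.05]
```

Call:
carry_out:
  targets:
    - [3,14,0,0,0,-0.05,255]
    - [6,26,0,0,0,0,255]
    - [7,30,0,0,0,0,255]
    - [7,30,0,0,0,0,255]
    - [7,30,0,0,0,0,255]

```text
clock: 5.48
position: [0.5484, -0.0419, 0.1456]
tool_rot: [3.141, -0.0, 3.062]
force: [0.5, 0.7, -4.2]
grip_width: 0.0151
```

Call:
carry_out:
  targets:
    - [7,30,0,0,0,0,255]
    - [7,30,0,0,0,0,255]
    - [7,30,0,0,0,0,255]
    - [7,30,0,0,0,0,255]
    - [7,30,0,0,0,0,255]

```text
clock: 5.9
position: [0.5255, 0.1105, 0.1456]
tool_rot: [3.141, -0.0, 3.063]
force: [0.6, 0.4, -3.7]
grip_width: 0.0148
```

Call:
carry_out:
  targets:
    - [6,30,0,0,0,0,255]
    - [4,20,0,0,0,0,255]
    - [2,13,0,0,0,0,255]
    - [0,0,0,0,0,0,255]
    - [0,0,0,0,0,0,255]

```text
clock: 6.32
position: [0.5192, 0.1727, 0.1454]
tool_rot: [-3.141, -0.0, 3.063]
force: [-0.1, -0.6, -4.3]
grip_width: 0.0149
```

```bash
python3 go.py 522 173.5 130 175.1; python3 - <<'E'
from h import *
f=grab('scene');g=grab('top'); a=cv2.resize(f['color'][115:215,290:390],None,fx=5.8,fy=5.8,interpolation=cv2.INTER_CUBIC)[:580,:400]
a=cv2.resize(f['color'][120:210,300:380],(400,450),interpolation=cv2.INTER_CUBIC)
b=cv2.resize(g['color'][165:255,225:305],(400,450),interpolation=cv2.INTER_CUBIC)
save('hover',np.hstack([a,b]))
E
```

```text
t 6.32 pos [519.2  172.68 145.39] rot [-179.98   -0.    175.49] F [-0.1  -0.61 -4.32] M [-0.02 -0.01 -0.01] w 14.941416226528334 q [-0.56  0.52  0.18  1.89 -0.13  0.74  1.18]
shift now-axes [-2.73  1.04 15.39] shift in final axes [-2.72  1.05 15.39] turn [-0.   -0.    0.07]
```

View pics/hover.png

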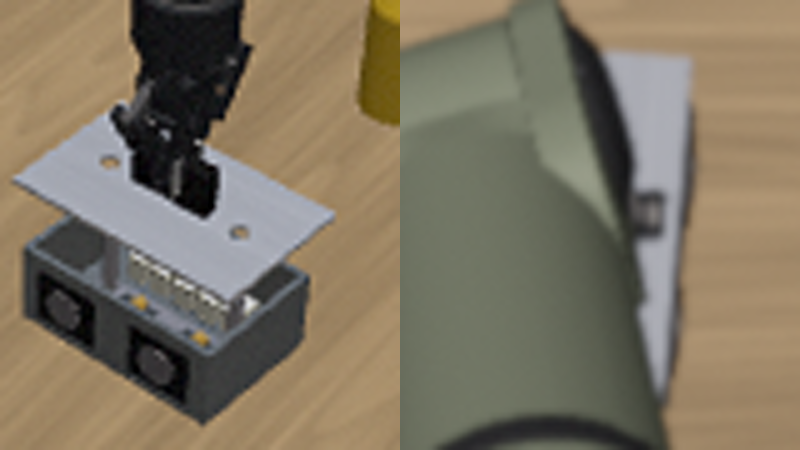

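The hover crop shows the plate held level over the box. The holes are at scene px of about (322,152) and (348,166.4). I'll compare hole positions with pin positions through the same camera.

```bash
cat > cmp.py <<'E'
import sys,m; from m import *
S=dict(np.load('/tmp/scene.npz')); m.K=S['K'];m.T=S['cam_to_world']; s=S['color'].astype(float); D=s[...,0]-s[...,2]
hz=float(sys.argv[1]); qs=[]
for a in sys.argv[2:]:
    u,v=map(int,a.split(',')); P=np.clip(D[v-4:v+5,u-4:u+5]-15,0,None); V,U=np.indices(P.shape)
    qs.append([(P*U).sum()/P.sum()+u-4,(P*V).sum()/P.sum()+v-4])
print(np.round(qs,2))
for h in (hz,hz+.005):
    p=plane(qs,h)[:,:2]*1000; d=p[1]-p[0]; print(h,p.round(1).tolist(),'mid',p.mean(0),'len',np.hypot(*d),'ang',np.degrees(np.arctan2(d[1],d[0])))
E
python3 cmp.py 0.1294 322,152 348,166
# bar top centroid and pins re-measure at subpixel from first picture is in tips.py
```

```text
[[321.54 152.18]
 [347.68 166.12]]
0.1294 [[456.5, 181.4], [577.0, 174.2]] mid [516.73070442 177.7623195 ] len 120.75129329222283 ang -3.425261499561756
0.1344 [[460.0, 176.2], [580.0, 169.0]] mid [519.97284988 172.60262403] len 120.1798126314195 ang -3.4252614995617128
```

Call:
carry_out:
  targets:
    - [0,0,0,0,0,0.07,255]
    - [-3.4,0.7,12,0,0,0,255]
    - [0,0,16,0,0,0,255]
    - [0,0,10,0,0,0,255]
    - [0,0,4,0,0,0,255]

```text
clock: 6.83
position: [0.5221, 0.1722, 0.1013]
tool_rot: [-3.14, -0.002, 3.054]
force: [-1.1, 0.3, -4.5]
grip_width: 0.0151
```

Call:
carry_out:
  targets:
    - [0,0,0,0,0,0,255]
    - [0,0,0,0,0,0,255]
    - [0,0,0,0,0,0,255]

```text
clock: 7.08
position: [0.5232, 0.173, 0.1038]
tool_rot: [3.141, 0.001, 3.054]
force: [0.1, 0.9, -4.2]
grip_width: 0.0147
```

```bash
python3 go.py 522.6 173.1 86 175.1; python3 - <<'E'
from h import *
f=grab('scene'); save('near',cv2.resize(f['color'][140:200,300:372],None,fx=10,fy=10,interpolation=cv2.INTER_CUBIC))
E
```

```text
t 7.08 pos [523.17 172.99 103.77] rot [179.98   0.03 174.99] F [ 0.08  0.93 -4.2 ] M [-0.02 -0.05 -0.03] w 14.671736341654807 q [-0.54  0.59  0.16  1.91 -0.15  0.66  1.19]
shift now-axes [ 0.59  0.06 17.77] shift in final axes [ 0.58  0.06 17.77] turn [ 0.    0.01 -0.02]
```

View pics/near.png

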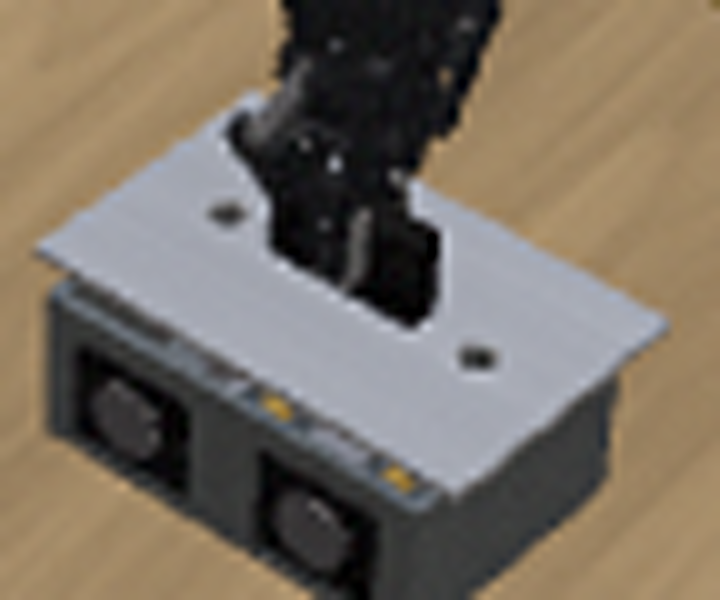

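The holes are dark and no pin can be made out through them yet, so I'll go down gently by feel.

Call:
carry_out:
  targets:
    - [0,0,2,0,0,0,255]
    - [0,0,2,0,0,0,255]
    - [0,0,1.5,0,0,0,255]
    - [0,0,0,0,0,0,255]

```text
clock: 7.47
position: [0.5227, 0.1729, 0.0975]
tool_rot: [-3.141, -0.0, 3.054]
force: [-0.3, -0.1, -4.0]
grip_width: 0.0151
```

Call:
carry_out:
  targets:
    - [0,0,1,0,0,0,255]
    - [0,0,1,0,0,0,255]
    - [0,0,0,0,0,0,255]

```text
clock: 7.72
position: [0.5228, 0.173, 0.0957]
tool_rot: [-3.141, -0.0, 3.054]
force: [-0.5, 0.2, -3.0]
grip_width: 0.0151
```

```bash
python3 go.py 522.6 173.1 86 175.1
```

```text
t 7.72 pos [522.78 172.97  95.65] rot [-179.99   -0.    175.  ] F [-0.49  0.25 -2.96] M [ 0.03 -0.05  0.  ] w 15.075003598141818 q [-0.54  0.6   0.16  1.91 -0.15  0.64  1.19]
shift now-axes [0.19 0.11 9.65] shift in final axes [0.19 0.11 9.65] turn [-0.   -0.   -0.02]
```

The underside is now 4 mm below the tips with only the plate's weight felt, so both pins are entering the holes. I'll continue.

Call:
carry_out:
  targets:
    - [0,0,1,0,0,0,255]
    - [0,0,1,0,0,0,255]
    - [0,0,1,0,0,0,255]
    - [0,0,0,0,0,0,255]

```text
clock: 8.05
position: [0.5227, 0.173, 0.0926]
tool_rot: [-3.141, -0.0, 3.054]
force: [-0.4, -0.5, -4.0]
grip_width: 0.0149
```

```bash
python3 go.py 522.6 173.1 86 175.1
```

```text
t 8.05 pos [522.73 172.96  92.59] rot [-179.99   -0.01  175.  ] F [-0.42 -0.49 -4.01] M [0.02 0.01 0.01] w 14.93055698520764 q [-0.54  0.6   0.16  1.91 -0.15  0.63  1.19]
shift now-axes [0.14 0.13 6.59] shift in final axes [0.14 0.13 6.59] turn [-0.   -0.   -0.02]
```

Call:
carry_out:
  targets:
    - [0,0,1,0,0,0,255]
    - [0,0,1,0,0,0,255]
    - [0,0,1,0,0,0,255]
    - [0,0,1,0,0,0,255]
    - [0,0,0,0,0,0,255]

```text
clock: 8.47
position: [0.5227, 0.173, 0.0886]
tool_rot: [-3.141, -0.0, 3.054]
force: [-0.3, -0.1, -3.7]
grip_width: 0.015
```

Call:
carry_out:
  targets:
    - [0,0,1,0,0,0,255]
    - [0,0,1,0,0,0,255]
    - [0,0,0,0,0,0,255]
    - [0,0,0,0,0,0,255]

```text
clock: 8.8
position: [0.5228, 0.173, 0.0867]
tool_rot: [-3.142, -0.0, 3.054]
force: [0.6, -0.1, -3.8]
grip_width: 0.015
```

```bash
python3 go.py 522.6 173.1 86 175.1
```

```text
t 8.8 pos [522.79 172.96  86.74] rot [-180.     -0.01  175.  ] F [ 0.56 -0.08 -3.79] M [0.01 0.04 0.01] w 14.961838254503014 q [-0.54  0.61  0.15  1.92 -0.15  0.62  1.2 ]
shift now-axes [0.2  0.12 0.74] shift in final axes [0.2  0.12 0.74] turn [-0.   -0.   -0.02]
```

Very free. I'll feel for the rim.

Call:
carry_out:
  targets:
    - [0,0,0.5,0,0,0,255]
    - [0,0,0.5,0,0,0,255]
    - [0,0,0,0,0,0,255]

```text
clock: 9.05
position: [0.5229, 0.173, 0.086]
tool_rot: [3.141, 0.0, 3.054]
force: [-1.4, 0.2, 0.6]
grip_width: 0.0151
```

Call:
carry_out:
  targets:
    - [0,0,0.5,0,0,0,255]
    - [0,0,0,0,0,0,255]

```text
clock: 9.22
position: [0.5229, 0.173, 0.0859]
tool_rot: [3.141, 0.0, 3.054]
force: [-4.5, -1.6, 12.1]
grip_width: 0.0152
```

```bash
python3 go.py 522.6 173.1 86 175.1; python3 - <<'E'
from h import *
f=grab('scene'); save('seat',cv2.resize(f['color'][140:200,300:372],None,fx=10,fy=10,interpolation=cv2.INTER_CUBIC))
E
```

```text
t 9.22 pos [522.88 172.99  85.92] rot [179.98   0.01 174.99] F [-4.5  -1.57 12.14] M [-0.28  0.97  0.02] w 15.16779779400028 q [-0.54  0.61  0.15  1.92 -0.15  0.62  1.2 ]
shift now-axes [ 0.29  0.09 -0.08] shift in final axes [ 0.29  0.09 -0.08] turn [ 0.    0.   -0.02]
```

View pics/seat.png

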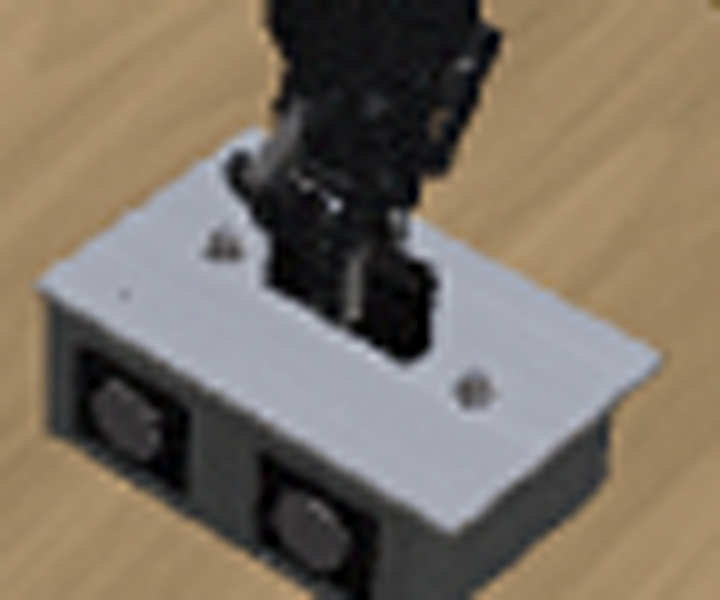

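Both pins show through the holes (crop px 225,245 and 475,388). The plate lies on the box, with 12 N felt at the rim exactly at the expected height. Open and retreat.

Call:
carry_out:
  targets:
    - [0,0,-0.4,0,0,0,255]
    - [0,0,0,0,0,0,150]
    - [0,0,0,0,0,0,100]
    - [0,0,0,0,0,0,0]
    - [0,0,0,0,0,0,0]

```text
clock: 9.68
position: [0.5229, 0.173, 0.0857]
tool_rot: [3.142, 0.0, 3.054]
force: [-0.0, -0.8, 0.8]
grip_width: 0.0632
```

Call:
carry_out:
  targets:
    - [0,0,0,0,0,0,0]
    - [0,0,0,0,0,0,0]
    - [0,0,0,0,0,0,0]
    - [0,0,0,0,0,0,0]
    - [0,0,0,0,0,0,0]

```text
clock: 10.1
position: [0.5228, 0.173, 0.0857]
tool_rot: [-3.142, -0.0, 3.054]
force: [-0.2, 0.3, -0.9]
grip_width: 0.0855
```

Call:
carry_out:
  targets:
    - [0,0,-5,0,0,0,0]
    - [0,0,-15,0,0,0,0]
    - [0,0,-30,0,0,0,0]
    - [0,0,-35,0,0,0,0]
    - [0,0,-35,0,0,0,0]

```text
clock: 10.52
position: [0.5224, 0.1726, 0.2073]
tool_rot: [-3.141, -0.001, 3.054]
force: [0.9, 0.2, 0.8]
grip_width: 0.0854
```

Call:
carry_out:
  targets:
    - [0,-25,0,0,0,0,0]
    - [0,-35,0,0,0,0,0]
    - [0,-35,0,0,0,0,0]
    - [0,-35,0,0,0,0,0]
    - [0,-35,0,0,0,0,0]

```text
clock: 10.93
position: [0.508, 0.0071, 0.2063]
tool_rot: [3.141, 0.001, 3.055]
force: [1.5, -0.2, -0.8]
grip_width: 0.0855
```

Call:
carry_out:
  targets:
    - [0,-35,0,0,0,0,0]
    - [0,-35,0,0,0,0,0]
    - [0,-20,0,0,0,0,0]
    - [0,0,0,0,0,0,0]
    - [0,0,0,0,0,0,0]

```text
clock: 11.35
position: [0.5005, -0.082, 0.2061]
tool_rot: [-3.142, 0.0, 3.052]
force: [1.1, 1.2, 0.8]
grip_width: 0.0854
```

```bash
python3 - <<'E'
from h import *
f=grab('scene');g=grab('top'); 
a=cv2.resize(f['color'][140:210,295:370],(420,392),interpolation=cv2.INTER_CUBIC); b=cv2.resize(g['color'][170:255,225:300],(346,392),interpolation=cv2.INTER_CUBIC)
save('final',np.hstack([a,b]))
w=world(g)[170:255,225:300]; k=(w[...,2]>.068)&(w[...,2]<.082)
p=w[k]; print(len(p),cv2.minAreaRect((p[:,:2]*1000).astype(np.float32)))
A=np.c_[p[:,:2]-p[:,:2].mean(0),np.ones(len(p))]; c=np.linalg.lstsq(A,p[:,2],rcond=None)[0]; print('plane slopes deg',np.degrees(c[:2]),'z',c[2]); print(bot.observe()['position'],bot.observe()['clock'])
E
```

```text
2718 ((522.0775146484375, 173.20965576171875), (126.65836334228516, 200.07765197753906), 85.16922760009766)
plane slopes deg [0.06706887 0.02758382] z 0.07482647093794009
[ 0.50075083 -0.08021997  0.20590188] 11.45
```

View pics/final.png

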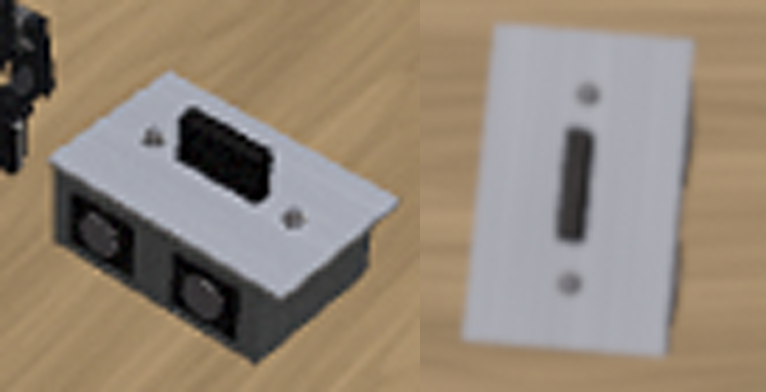

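The cover is flush: its top is at 74.8 mm against 75 expected, tilt is under 0.1°, and both pins are through. I'll hand it in.

```bash
python3 -c "
from workcell import bot
print(bot.job_done())"
```

```text
the job is handed in; nothing more can be done
None
```

The 200 x 126 mm cover is back on the power box, handle up, with both pins through its holes. I gripped it by the bar, lowered it over the pins by feel, and held it until it met the rim. Then I let go and backed away, and handed the job in at about 11.5 s.

**Last checks:**
- **Flush:** the plate's top measured 74.8 mm (75 expected) and its tilt was under 0.1°.
- **Pins:** both show in the holes in both camera views.
- **Force:** the last reading while pressing the plate on the rim was about 12 N. None of the readings I took went above that.
- **Bystanders:** I did not touch the hammer, offcut or glue bottle. I did not re-measure their positions afterwards.

**Disagreements between measurements:**
- **Pins:** my first pin reading was out by about 8 mm across the box, because it picked up the pins' shaded sides. I measured again at the tips. The two cameras then differed by 1–3 mm, so I aimed between them.
- **Hole angle:** while hovering, the camera put the hole line about 1° off the tool's angle. I went by the tool, and the pins entered without resistance.

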